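Couple the grease coupler to the cart's leaning fitting and hold it home

ROBOT

A 6-joint arm with a two-finger parallel gripper is mounted at the origin on the work surface. World frame = base frame: x ahead of the robot, y to its left, z up, the work surface at z = 0. Lengths are in mm, angles in rad, forces in N, time in s.
With the tool pointing down it reaches from about 350 to 875 mm from the base axis. Payload 4.2 kg.
Tool frame: the origin (TCP) lies midway between the tips of the shut fingers; the grasp point (between the pads) lies 19 mm behind it (tcp_to_grasp is the distance from the TCP to the grasp point, in mm); z points along the fingers, y is the line along which they close (so a half turn about z gives the same grasp; the last joint's range is limited). The gripper opens to 85 mm and grips with 20 to 120 N. Pads are 22 mm wide; open, the fingers measure 114 mm over their backs; the gripper's body (76 mm by 85 mm) begins 54 mm behind the grasp point. The pads swing forward as they close: fully open they stand 13 mm farther back than shut.
Start: joints at [1.588, 0.385, 0.008, 0, -1.194, -0.259], TCP at [149.625, 606.804, 231.312] pointing down, gripper open.
Joint ranges: [-3.14, 3.14], [-1.21, 2.06], [-1.07, 1.41], [-3.16, 2.05], [-2.99, -0.16], [-3.1, 3.1]. Speed limits (rad/s): [2.79, 2.79, 3.14, 3.14, 3.14, 3.14].

INTERFACE

Orientations are given as a unit quaternion [x, y, z, w].
In Python, from bench import read_state, get_image, job_done, tcp_to_grasp gives the robot as it stands.
- The arm moves only by the tool jog_arm, never from a script. Its argument "plan" is a list of rows, each a list of 3 entries, a list of its own where there are three numbers: the finger opening in mm, from 0 to 85.4, then the shift along the tool's x, y, z as a fraction of full scale, then the turn, a rotation vector about the tool's x, y, z as a fraction of full scale. A call has 1 to 10 rows; each row is the pose to reach, as a shift and turn from the pose commanded when the call began, along the tool's axes at that moment; what a row does not reach only later rows make up. Full scale, the value 1, is 0.1 m for a shift and 60 degrees for a turn. A row lasts 1/8 s, in which the tool goes at most 62.5 mm and 10.7 degrees, less where a joint would pass 70% of its speed; a pose out of reach is approached as far as the arm can. A call with a number of a shift or a turn outside -1 to 1 is refused whole. A call with a gripper value outside its range is refused whole. The fingers move at their own pace and stop on an object; the grip force is fixed at half the most. Time passes only in rows, so rows that repeat a pose let the fingers close. It gives the time, the measured TCP pose, the force, the opening and the grip force at its end, in the units of the state.
- read_state(): the state, without advancing time (a new reading comes with each control period).
- get_image(name): name is "scene" or "top"; returns a dict with "img" (400x640x3 uint8, red, green, blue), "range_z" (400x640 float32, mm along the optical axis (not along the pixel's ray), 0 where there is no reading), "intrinsics" (3x3 intrinsics, pixels), "extrinsics" (4x4, takes a point from camera to world coordinates). Camera axes: x right, y down, z forward; pixel columns grow to the right and rows downward; lengths in mm; the calibration is good to about 2 mm. A picture is of the moment at which its call begins.
- job_done(): hands the job in; it is judged then, once.
The state is a dict: "clock": time; "joints": joint angles; "joint_vel": joint speeds; "joint_efforts": joint torques, N m; "position": TCP position; "ee_rot": TCP orientation; "contact_force": force on the tool from outside, world axes, zero at the start; "wrist_torque": the same for the moment, N m; "gripper_width": finger opening in mm; "grasp_force": force on a finger pad.
Only numpy, scipy, OpenCV 4.12 (cv2) and the standard library are available. Lean on these libraries where they do the work, as an engineer would, in place of code of your own. Each camera call takes 0.05 s, during which the arm holds its last target. There are 200 camera calls.

TASK

The stall's hand-cart bearing is due for grease: take the steel grease coupler standing on the counter, and press it squarely, along the fitting's own leaning axis, onto the grease fitting of the bearing block until it snaps over and its mouth is fully home on the fitting's shoulder. The fitting's spring pushes back, so finish while still gripping the coupler and holding it pressed home; do not let go. Leave the crockery and the other things on the counter where they are.

Things in the scene. Friction and masses are not known exactly. Their poses are not given: they have to be found in the camera images.
- coupler: the grease coupler, plain steel, 95 mm tall, 0.25 kg, standing upright on its open mouth. Origin at the centre of the mouth, own z from the mouth up through the grip. From the mouth up: round barrel 35 mm across (0 to 35 mm), round collar 42 mm across (35 to 41 mm), hexagonal grip 30 mm across flats (41 to 95 mm). Mouth hole 17 mm across and 3 mm deep, then a chamber 25 mm across, roof 25 mm above the mouth
- coupler_grip (a point): point on the coupler's axis 68 mm above its mouth, the middle of the hexagonal grip; axes as the coupler's. One pair of the hexagon's flats faces along its own +x and -x, the others every 60 degrees
- bearing_block: fixed grey bearing block of a hand cart: foot 56 x 170 mm, round housing 90 mm across and 44 mm wide, top 95 mm above the table, steel axle stub 25 mm across, 210 mm long, along its own y at 50 mm height. Origin at the centre of the foot on the table. The grease fitting leans out of the housing towards the block's own -x, 0.52 rad (30 degrees) from vertical
- fitting: the grease fitting, fixed to the block. Origin at the centre of the round steel shoulder (32 mm across) on which the coupler's mouth lands, 100 mm above the table; own z points out along the fitting's leaning axis. Above the shoulder stands a brass stem 14 mm across and 24 mm long, its top 3 mm tapered
- snap_balls (a point): point on the fitting's axis 13 mm above its shoulder, axes as the fitting's: height of four sprung steel balls round the stem that stand out to 21 mm across. They resist with up to about 10 N as the mouth passes from 17 to 12 mm above the shoulder, then give way and snap out inside the coupler's chamber, drawing it on until about 7 mm
- check_pin (a joint): travel of the thin sprung pin (7 mm across) in the top of the stem, in m: 0 when out (tip 33 mm above the shoulder), 0.008 when the coupler's mouth is right down on the shoulder, stop at 0.0095. It pushes the coupler back with about 1 N at 0 and 11 N at 0.008; let go, the snapped-on coupler is pushed back to about 6 mm off the shoulder and sags askew
- cup: bystander: grey-beige stoneware cup without handle, 72 mm across, 75 mm tall, standing; origin at centre of its underside
- tin: bystander: plain steel tin, 66 mm across, 95 mm tall, standing; origin at centre of its underside
- bowl: bystander: grey-green bowl, 116 mm across, 50 mm tall, behind the bearing block; origin at centre of its underside
- vase: bystander: small grey-green vase, 76 mm across, 95 mm tall, behind the bearing block; origin at centre of its underside
- mug: bystander: dark brown mug with handle, 80 mm across, 85 mm tall, back left; origin at centre of its underside
- wrench: bystander: steel wrench 160 mm long, lying flat between the robot and the bearing block; origin at its middle, on its underside
- carton: bystander: cardboard carton 110 x 110 x 60 mm, on the left; origin at centre of its underside
There are look-alikes about, which are no part of the job. Leave any blue look-alike of the bearing_block alone. Leave any orange look-alike of the coupler alone.

How it is judged:
By the outcome, as a careful person would: the job done as asked, in the order asked, and still so for the second after the job is handed in, while the arm keeps its last pose, push and grip.
It also fails if it takes over 32 s, if anything falls off the work surface, if the arm or the gripper's body presses on something with over 40 N, if the wrist force passes 120 N, or if a joint passes its speed limit or range.

## Working session

There is one attempt and no reset: what is moved stays moved. The work goes in short steps, Python scripts to look and compute and a tool call to move; the robot and the scene stay as the last step left them, time stands still between calls to the robot, and variables do not carry over. Pictures are saved under pics/ and viewed, at most 10 in all, crops included, and the job is handed in when it is done.

Besides the shell and the picture viewer there is one more tool, called after "Call:" by a JSON object that holds its "api" and its "payload". jog_arm: Moves the arm, as the interface text tells. Its arguments: {"type":"object","properties":{"plan":{"type":"array"}},"required":["plan"]}

```bash
mkdir -p pics; ls; python3 - <<'E'
from bench import *
import cv2, numpy as np
print(read_state(), tcp_to_grasp)
for n in("scene","top"):
    d=get_image(n); cv2.imwrite(f"pics/{n}0.png",d["img"][:,:,::-1]); np.savez(f"{n}0.npz",**d)
    print(n,d["intrinsics"].tolist(),d["extrinsics"].round(3).tolist())
E
```

```text
pics
{'clock': 0.0, 'joints': array([ 1.58758278e+00,  3.85561993e-01,  6.59029734e-03, -5.31202866e-04,
       -1.19401537e+00, -2.58577861e-01]), 'joint_vel': array([-0.00048213,  0.00077097,  0.00074899, -0.00153159, -0.00035939,
       -0.00079427]), 'joint_efforts': array([ 1.03226412e-03, -3.92287517e+01,  1.88398343e+01,  4.18623224e+00,
       -4.65591147e-03, -2.82378856e-06]), 'position': array([149.49801744, 606.2302343 , 230.19963712]), 'ee_rot': array([ 9.92688562e-01, -1.20698624e-01, -9.41905242e-05,  1.11888416e-03]), 'contact_force': array([ 0.15839487,  0.9399275 , -0.25468504]), 'wrist_torque': array([-0.05913205, -0.00162215,  0.00361161]), 'grasp_force': 0.0, 'gripper_width': 85.05522781911407} 18.700000000000003
scene [[485.13107077828107, 0.0, 323.52411755796726], [0.0, 485.13107077828107, 205.54452340634646], [0.0, 0.0, 1.0]] [[0.374, 0.777, -0.507, 1204.452], [0.927, -0.322, 0.19, -192.073], [-0.015, -0.541, -0.841, 1236.644], [0.0, 0.0, 0.0, 1.0]]
top [[418.7145703548117, 0.0, 324.9027547407946], [0.0, 418.7145703548117, 210.37097784644024], [0.0, 0.0, 1.0]] [[0.021, -0.998, 0.055, 452.968], [-1.0, -0.02, 0.004, 79.46], [-0.003, -0.055, -0.998, 1349.522], [0.0, 0.0, 0.0, 1.0]]
```

View pics/scene0.png

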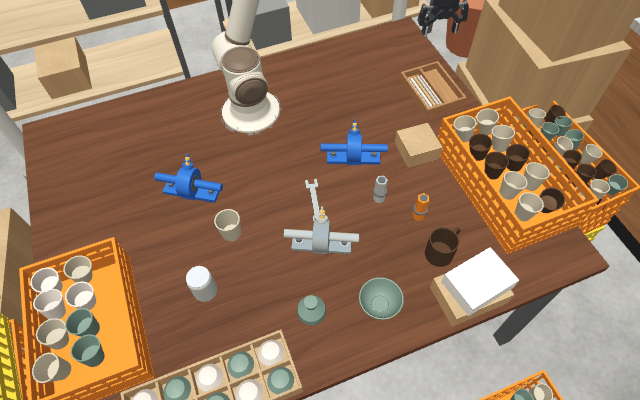

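View pics/top0.png

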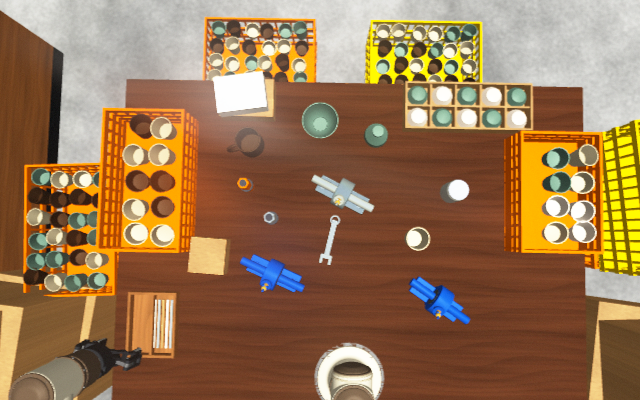

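The scene view shows the steel coupler at (380,189) and the grey block at (321,233). In the top view they are at (270,217) and (343,193), with the fitting near (339,200). I'll zoom in on both.

```bash
cat > h.py <<'E'
import numpy as np, cv2
def load(n): return dict(np.load(n+".npz"))
def pts(d):
    """world point of every pixel from its depth"""
    v,u=np.mgrid[:400,:640]; z=d["range_z"]
    c=np.stack([u,v,np.ones_like(u)],-1)@np.linalg.inv(d["intrinsics"]).T*z[...,None]
    E=d["extrinsics"]; return c@E[:3,:3].T+E[:3,3]
def ray(d,uv):
    E=d["extrinsics"]; r=E[:3,:3]@np.linalg.inv(d["intrinsics"])@[uv[0],uv[1],1.]
    return E[:3,3],r/np.linalg.norm(r)
def onz(d,uv,z):
    o,r=ray(d,uv); return o+r*(z-o[2])/r[2]
def cross(d1,uv1,d2,uv2):
    o1,r1=ray(d1,uv1);o2,r2=ray(d2,uv2)
    s=np.linalg.lstsq(np.stack([r1,-r2],1),o2-o1,rcond=None)[0]
    a,b=o1+s[0]*r1,o2+s[1]*r2; return (a+b)/2,np.linalg.norm(a-b)
E
python3 - <<'E'
from h import *
t,s=load("top0"),load("scene0")
a=cv2.resize(t["img"][165:240,255:385],None,fx=6,fy=6,interpolation=cv2.INTER_CUBIC)
b=cv2.resize(s["img"][165:265,280:410],None,fx=6,fy=6,interpolation=cv2.INTER_CUBIC)
cv2.imwrite("pics/ct.png",a[:,:,::-1]);cv2.imwrite("pics/cs.png",b[:,:,::-1])
for d,n,uv in((t,"t",(270,217)),(s,"s",(380,182)),(t,"t",(339,200)),(s,"s",(321,213)),(t,"t",(345,190))):
    print(n,uv,pts(d)[uv[1],uv[0]].round(1))
for n,d in(("t",t),("s",s)):
    P=pts(d); m=(P[...,2]>15)&(P[...,2]<160)&(abs(P[...,0]-500)<200)&(abs(P[...,1]-100)<250)
    k,l,st,c=cv2.connectedComponentsWithStats(m.astype(np.uint8))
    for i in range(1,k):
        if st[i,4]>20:
            q=P[l==i]; print(n,c[i].round(1),st[i,4],np.median(q,0).round(1),q[:,2].max().round(1), d["img"][l==i].mean(0).round())
E
```

```text
t (270, 217) [498.3 248.3  99.5]
s (380, 182) [505.8 246.   97.7]
t (339, 200) [551.7  43.8 120.9]
s (321, 213) [550.5  45.8 118.6]
t (345, 190) [584.5  25.4  93.1]
t [248.5 153.1] 59 [697.  325.6  62.2] 86.9 [90. 67. 56.]
t [341.6 193.6] 1089 [575.6  34.6  62. ] 130.7 [179. 190. 185.]
t [244.9 184.3] 167 [596.3 329.4  91.7] 102.9 [171. 112.  55.]
t [270.4 217.6] 148 [497.6 249.3  93.6] 102.8 [140. 138. 140.]
t [268.9 270.7] 914 [335.2 247.3  62.7] 116.3 [ 50. 112. 225.]
s [356.8 149.3] 1037 [345.7 242.9  59.8] 114.7 [ 61. 117. 197.]
s [380.1 187.7] 276 [508.  248.2  68.8] 101.4 [136. 138. 134.]
s [420.8 205.4] 277 [608.2 327.6  69. ] 101.9 [167. 113.  62.]
s [320.8 236. ] 1435 [591.2  29.1  61.1] 129.9 [174. 181. 177.]
s [435.8 233.8] 68 [699.  328.8  53.2] 87.6 [66. 48. 35.]
```

View pics/ct.png

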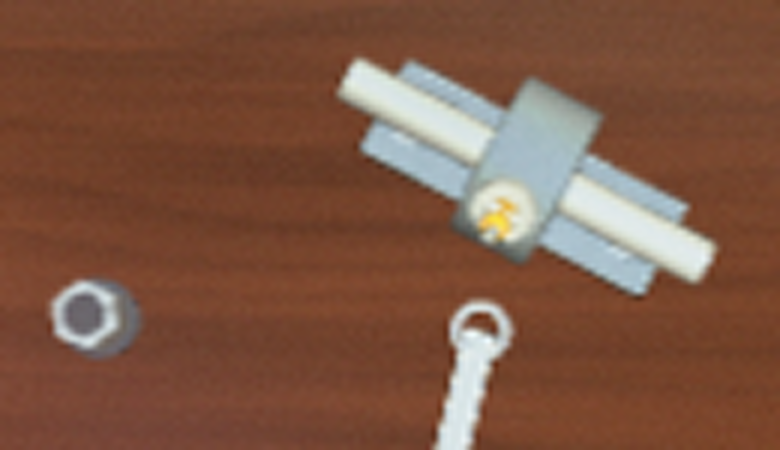

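View pics/cs.png

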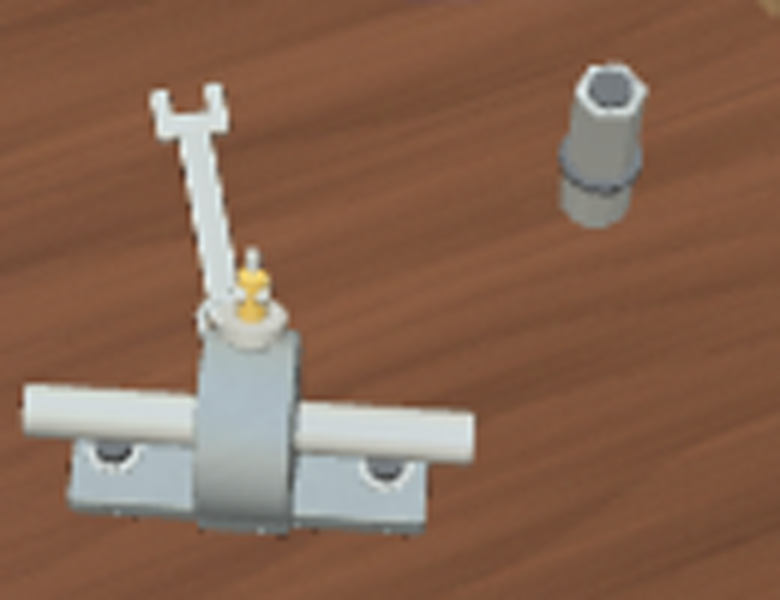

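Crop readings, converted to full-image pixels. Hex top centre: top (84,314)/6+(255,165) = (269,217.3), scene (610,88)/6+(280,165) = (381.7,179.7). Shoulder disc centre: top about (338.8,200), scene about (320.7,218.5). The fitting leans down the top image, towards the robot.

```bash
python3 - <<'E'
from h import *
from scipy.spatial.transform import Rotation as Ro
t,s=load("top0"),load("scene0")
T=lambda x,y:((x+.5)/6-.5+255,(y+.5)/6-.5+165)
S=lambda x,y:((x+.5)/6-.5+280,(y+.5)/6-.5+165)
print("hex",onz(t,T(84,314),95).round(1),onz(s,S(610,89),95).round(1),cross(t,T(84,314),s,S(610,89)))
print("shoulder",onz(t,T(503,210),100).round(1),onz(s,S(244,320),100).round(1),cross(t,T(503,210),s,S(244,320)))
print("pin tip",cross(t,T(489,240),s,S(252,252)))
for n,d in(("t",t),("s",s)):
    P=pts(d); m=(P[...,2]>54)&(P[...,2]<66)&(np.hypot(P[...,0]-580,P[...,1]-32)<125)&(np.hypot(P[...,0]-580,P[...,1]-32)>35)
    q=P[m][:,:2]; c=(q.max(0)+q.min(0))/2; w,v=np.linalg.eigh(np.cov(q.T)); a=v[:,1]
    pr=(q-q.mean(0))@a; print(n,"axle dir",a.round(3),"len",np.ptp(pr).round(),"mid",(q.mean(0)+a*(pr.max()+pr.min())/2).round(1),len(q))
    # hex outline
    hx=(P[...,2]>90)&(np.hypot(P[...,0]-500,P[...,1]-248)<35)
    print(n,"hex", P[hx].mean(0).round(1),np.argwhere(hx).mean(0)[::-1])
for ends in[((352,78),(707,262))]:
    A,B=[onz(t,T(*e),52)[:2] for e in ends]; print("axle top view",A.round(1),B.round(1),np.linalg.norm(A-B).round(1),((A-B)/np.linalg.norm(A-B)).round(3),((A+B)/2).round(1))
A,B=[onz(s,S(*e),50)[:2] for e in((24,408),(474,437))]; print("axle scene",A.round(1),B.round(1),np.linalg.norm(A-B).round(1),((A-B)/np.linalg.norm(A-B)).round(3),((A+B)/2).round(1))
for v in((50,315),(67,283),(104,283),(122,315),(104,345),(67,345)):
    p=onz(t,T(*v),95)[:2]-onz(t,T(84,314),95)[:2]; print("hexv top",p.round(1),np.degrees(np.arctan2(p[1],p[0])).round())
for v in((575,90),(590,66),(628,66),(645,90),(630,109),(590,107)):
    p=onz(s,S(*v),95)[:2]-onz(s,S(610,89),95)[:2]; print("hexv scn",p.round(1),np.degrees(np.arctan2(p[1],p[0])).round())
E
```

```text
hex [498.6 253.2  95. ] [497.2 254.3  95. ] (array([498.63376915, 253.12312525,  97.4026068 ]), np.float64(0.5709837569928277))
shoulder [554.6  44.9 100. ] [553.6  42.  100. ] (array([554.08072879,  43.44223093,  99.95452769]), np.float64(3.1304425075052045))
pin tip (array([537.61664484,  52.53023623, 128.24562312]), np.float64(0.6155631111528532))
t axle dir [0.452 0.892] len 209.0 mid [577.1  34.7] 333
t hex [498.5 253.7  96.5] [268.35632184 216.93103448]
s axle dir [0.45  0.893] len 209.0 mid [585.3  29.1] 408
s hex [499.8 253.   95.7] [381.24137931 180.08045977]
axle top view [625.7 123.3] [533.7 -62.4] 207.2 [0.444 0.896] [579.7  30.5]
axle scene [530.3 -60.9] [624.9 127.4] 210.8 [-0.449 -0.894] [577.6  33.3]
hexv top [-0.8 17. ] 93.0
hexv top [15.3  8.9] 30.0
hexv top [15.7 -9.6] -31.0
hexv top [ -0.1 -19. ] -90.0
hexv top [-15.3 -10.4] -146.0
hexv top [-15.7   8.1] 153.0
hexv scn [ -5.9 -15.8] -111.0
hexv scn [-16.1  -3. ] -170.0
hexv scn [-9. 14.] 123.0
hexv scn [ 7.  15.3] 65.0
hexv scn [14.4  3.7] 15.0
hexv scn [  5.9 -13.5] -66.0
```

The block checks out: the axle is 210 long with direction (.449,.893), and the shoulder and pin tip match the given geometry to about 2 mm. The hexagon's yaw is still ambiguous between the two views, so I'll take one closer look at it.

```bash
python3 - <<'E'
from h import *
from bench import get_image
o=[]
for n,c in(("top",(498.5,253.5)),("scene",(498.5,253.5))):
    d=get_image(n); E=np.linalg.inv(d["extrinsics"])
    # rectify plane z=95: 60x60 mm, 6 px/mm, world x right, y up
    W=np.array([[c[0]+a,c[1]+b,95,1] for a,b in((-30,30),(30,30),(30,-30),(-30,-30))])
    p=(W@E.T)[:,:3]@d["intrinsics"].T; p=p[:,:2]/p[:,2:]
    H=cv2.getPerspectiveTransform(p.astype(np.float32),np.float32([[0,0],[390,0],[390,390],[0,390]]))
    o.append(cv2.warpPerspective(d["img"],H,(390,390),flags=cv2.INTER_CUBIC))
cv2.imwrite("pics/hex.png",np.hstack(o)[:,:,::-1])
E
```

```text
(no output)
```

View pics/hex.png

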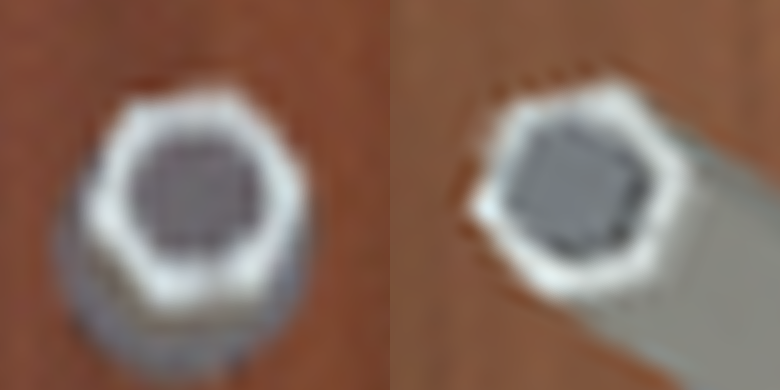

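In both rectified views (world x right, y up) the hexagon's corners sit at about 9° mod 60°. The flats therefore face about 39°, 99° and 159°. I'll close along 99°, which means tool x at +9° and a −23° turn about tool z.

Call:
{"api": "jog_arm", "payload": {"plan": [[85,[0.4,0.24,0],[0,0,-0.13]],[85,[0.8,0.48,0],[0,0,-0.26]],[85,[1,0.6,0],[0,0,-0.383]],[85,[1,0.6,0],[0,0,-0.383]]]}}

```text
clock: 0.7
position: [233.3, 523.5, 231.4]
ee_rot: [0.997, 0.078, -0.0, 0.0]
contact_force: [0.3, -0.0, -1.0]
gripper_width: 85.0
grasp_force: 0.0
```

```bash
cat >> h.py <<'E'
from scipy.spatial.transform import Rotation as Ro
def shift(st,p,R=None):
    """shift (fractions) and turn to a world TCP pose"""
    C=Ro.from_quat(st["ee_rot"]); d=C.inv().apply(np.array(p)-st["position"])/100
    w=(C.inv()*R).as_rotvec()/np.radians(60) if R is not None else np.zeros(3)
    return d.round(3),w.round(3)
def yawdown(deg): return Ro.from_euler("z",deg,degrees=True)*Ro.from_euler("x",180,degrees=True)
E
python3 - <<'E'
from h import *; from bench import *
st=read_state(); print(st["position"],st["joints"].round(2)); print(shift(st,[498.5,253.5,200],yawdown(9)))
E
```

```text
[233.31834699 523.46627846 231.43461821] [ 1.43  0.3  -0.12 -0.   -1.15  0.29]
(array([2.199, 3.08 , 0.314]), array([ 0.   ,  0.   , -0.001]))
```

Call:
{"api": "jog_arm", "payload": {"plan": [[85,[0.35,0.5,0],[0,0,0]],[85,[0.7,1,0],[0,0,0]],[85,[0.7,1,0],[0,0,0]]]}}

```text
clock: 1.08
position: [318.8, 435.2, 231.3]
ee_rot: [0.997, 0.077, -0.0, 0.0]
contact_force: [-0.6, 0.2, 0.1]
gripper_width: 85.2
grasp_force: 0.0
```

Call:
{"api": "jog_arm", "payload": {"plan": [[85,[0.35,0.5,0],[0,0,0]],[85,[0.7,1,0.1],[0,0,0]],[85,[0.7,1,0.2],[0,0,0]]]}}

```text
clock: 1.45
position: [403.7, 348.2, 210.9]
ee_rot: [0.997, 0.077, 0.0, -0.0]
contact_force: [-0.6, 1.3, 0.4]
gripper_width: 84.8
grasp_force: 0.0
```

Call:
{"api": "jog_arm", "payload": {"plan": [[85,[0.4,0.5,0],[0,0,0]],[85,[0.8,1,0.1],[0,0,0]],[85,[0.8,1,0.1],[0,0,0]],[85,[0.8,1,0.1],[0,0,0]]]}}

```text
clock: 1.95
position: [496.9, 264.5, 200.9]
ee_rot: [0.997, 0.08, -0.0, 0.0]
contact_force: [0.3, -0.0, 0.2]
gripper_width: 84.7
grasp_force: 0.0
```

```bash
python3 - <<'E'
from h import *; from bench import *
st=read_state(); print(st["position"],st["joints"].round(2)); print(shift(st,[498.5,253.5,49],yawdown(9)))
E
```

```text
[496.85634512 264.52249369 200.87009695] [ 0.78  0.3  -0.19 -0.   -1.07  0.95]
(array([-1.000e-03,  1.110e-01,  1.519e+00]), array([-0.   ,  0.   ,  0.002]))
```

Call:
{"api": "jog_arm", "payload": {"plan": [[85,[0,0.11,0.2],[0,0,0]],[85,[0,0.11,0.6],[0,0,0]],[85,[0,0.11,1],[0,0,0]],[85,[0,0.11,1],[0,0,0]]]}}

```text
clock: 2.45
position: [496.3, 252.9, 99.0]
ee_rot: [0.997, 0.081, -0.003, 0.002]
contact_force: [-0.0, -0.4, 0.6]
gripper_width: 85.1
grasp_force: 0.0
```

Call:
{"api": "jog_arm", "payload": {"plan": [[85,[0,0,0.3],[0,0,0]],[85,[0,0,0.51],[0,0,0]],[85,[0,0,0.51],[0,0,0]],[60,[0,0,0.51],[0,0,0]],[45,[0,0,0.51],[0,0,0]],[38,[0,0,0.51],[0,0,0]],[34,[0,0,0.51],[0,0,0]]]}}

```text
clock: 3.32
position: [499.0, 252.5, 50.7]
ee_rot: [0.997, 0.08, 0.0, -0.0]
contact_force: [-0.2, -0.2, 0.0]
gripper_width: 34.5
grasp_force: 0.0
```

```bash
python3 - <<'E'
from h import *; from bench import *
st=read_state(); print(st["position"],st["gripper_width"],st["contact_force"])
o=[]
for n in("top","scene"):
    d=get_image(n); E=np.linalg.inv(d["extrinsics"]); p=d["intrinsics"]@(E@[498.5,253.5,68,1])[:3]; u,v=(p[:2]/p[2]).astype(int)
    o.append(cv2.resize(d["img"][v-30:v+30,u-40:u+40],(400,300),interpolation=cv2.INTER_CUBIC))
cv2.imwrite("pics/grasp.png",np.hstack(o)[:,:,::-1])
E
```

```text
[499.03975366 252.52453437  50.74398726] 34.46016503922796 [-0.20085433 -0.20885008  0.00768323]
```

View pics/grasp.png

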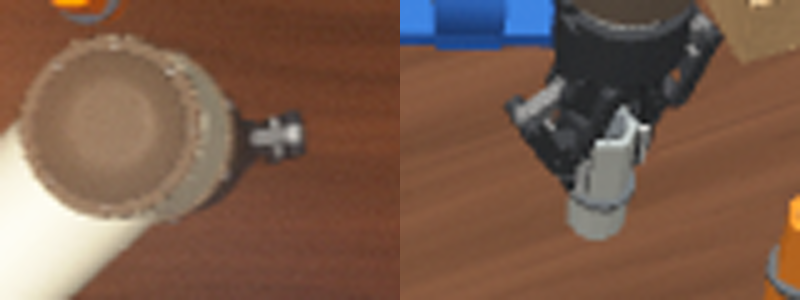

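The scene crop on the right shows the coupler standing upright between the fingers with the pads on the hex. Closing now and lifting straight up.

Call:
{"api": "jog_arm", "payload": {"plan": [[25,[0,0,0],[0,0,0]],[25,[0,0,0],[0,0,0]],[25,[0,0,0],[0,0,0]],[25,[0,0,0],[0,0,0]],[25,[0,0,0],[0,0,0]],[25,[0,0,-0.2],[0,0,0]],[25,[0,0,-0.6],[0,0,0]],[25,[0,0,-1],[0,0,0]],[25,[0,0,-1],[0,0,0]]]}}

```text
clock: 4.55
position: [500.1, 253.6, 153.0]
ee_rot: [0.997, 0.08, 0.003, -0.002]
contact_force: [-0.0, -1.5, -2.4]
gripper_width: 29.5
grasp_force: 59.6
```

```bash
python3 - <<'E'
from h import *; from bench import *
st=read_state(); print(st)
a=np.array([-.4465,.2245,.866]); a/=np.linalg.norm(a); F=np.array([553.8,44,100])
C=Ro.from_quat(st["ee_rot"]); z=C.apply([0,0,1]); ax=np.cross(z,-a); ang=np.arccos(z@-a)
R=Ro.from_rotvec(ax/np.linalg.norm(ax)*ang)*C
print(R.as_quat(),R.as_matrix())
for h in(65,50,0):
    p=F+a*(h+49); print(h,p.round(1),shift(st,p,R))
E
```

```text
{'clock': 4.55, 'joints': array([ 7.58312785e-01,  3.43102353e-01, -2.67695484e-01,  1.33887261e-04,
       -9.53612886e-01,  9.71808558e-01]), 'joint_vel': array([-3.99105972e-04,  4.69208466e-02, -6.93158815e-02, -3.36512086e-02,
        1.44078895e-02, -2.42961591e-06]), 'joint_efforts': array([-8.59146402e-02, -3.69831634e+01,  1.78314400e+01,  4.15310964e+00,
       -1.33057209e-01,  1.00458351e-04]), 'position': array([500.12984577, 253.58983719, 152.98745241]), 'ee_rot': array([ 0.99682047,  0.07961632,  0.00251969, -0.00196166]), 'contact_force': array([-0.0189378 , -1.47623221, -2.35600703]), 'wrist_torque': array([ 0.06453167, -0.00110545,  0.01447653]), 'grasp_force': 59.60060647688806, 'gripper_width': 29.50216106046874}
[0.96294559 0.07613636 0.2212721  0.13408094] [[ 0.89048382  0.08729359  0.44656286]
 [ 0.20596708 -0.95245111 -0.22453161]
 [ 0.40572912  0.29191901 -0.86612192]]
65 [502.9  69.6 198.7] (array([-0.262,  1.819, -0.465]), array([-0.295,  0.4  ,  0.   ]))
50 [509.6  66.2 185.7] (array([-0.202,  1.864, -0.335]), array([-0.295,  0.4  ,  0.   ]))
0 [531.9  55.  142.4] (array([-2.000e-03,  2.012e+00,  9.800e-02]), array([-0.295,  0.4  ,  0.   ]))
```

Gripped: opening 29.5 mm, pad force 60 N. Next I carry it towards the fitting, tilting on the way.

Call:
{"api": "jog_arm", "payload": {"plan": [[25,[0,0.1,-0.3],[0,0,0]],[25,[0,0.5,-0.7],[0,0,0]],[25,[-0.1,0.9,-0.7],[-0.07,0.1,0]],[25,[-0.2,1,-0.7],[-0.15,0.2,0]],[25,[-0.26,1,-0.7],[-0.22,0.3,0]],[25,[-0.26,1,-0.7],[-0.295,0.4,0]],[25,[-0.26,1,-0.7],[-0.295,0.4,0]],[25,[-0.26,1,-0.7],[-0.295,0.4,0]]]}}

```text
clock: 5.55
position: [489.0, 149.6, 219.6]
ee_rot: [0.964, 0.076, 0.217, 0.135]
contact_force: [0.2, 0.8, -1.9]
gripper_width: 29.2
grasp_force: 60.0
```

```bash
cat >>h.py <<'E'
A=np.array([-.4465,.2245,.866]); A/=np.linalg.norm(A); F=np.array([553.8,44,100])
def target(st,h,off=50.5):
    C=Ro.from_quat(st["ee_rot"]); z=C.apply([0,0,1]); ax=np.cross(z,-A); n=np.linalg.norm(ax)
    R=Ro.from_rotvec(ax/n*np.arcsin(n))*C
    return shift(st,F+A*(h+off),R)
E
python3 - <<'E'
from h import *; from bench import *
st=read_state(); print(st["position"],st["joints"].round(2)); print(target(st,55))
E
```

```text
[489.03629791 149.56945634 219.61694031] [ 0.81  0.07 -0.79  0.8  -0.73  0.3 ]
(array([-0.124,  0.712,  0.509]), array([ 0.002,  0.007, -0.   ]))
```

Call:
{"api": "jog_arm", "payload": {"plan": [[25,[0,0.35,0.2],[0,0,0]],[25,[-0.12,0.71,0.5],[0.002,0.007,0]],[25,[-0.12,0.71,0.5],[0.002,0.007,0]],[25,[-0.12,0.71,0.5],[0.002,0.007,0]]]}}

```text
clock: 6.05
position: [508.1, 68.3, 193.8]
ee_rot: [0.963, 0.077, 0.222, 0.134]
contact_force: [0.9, -0.1, -1.5]
gripper_width: 29.3
grasp_force: 60.3
```

```bash
python3 - <<'E'
from h import *; from bench import *
st=read_state(); print(st["position"]); print(target(st,40))
z=Ro.from_quat(st["ee_rot"]).apply([0,0,1]);print(z)
o=[]
for n in("top","scene"):
    d=get_image(n); np.savez(n+"1.npz",**d); E=np.linalg.inv(d["extrinsics"])
    p=d["intrinsics"]@(E@np.r_[F+A*30,1])[:3]; u,v=(p[:2]/p[2]).astype(int); print(n,u,v)
    def px(P): p=d["intrinsics"]@(E@np.r_[P,1])[:3]; return p[:2]/p[2]
    for nm,P in(("mouth exp",st["position"]+z*50.5),("collar exp",st["position"]+z*12.5),("shoulder",F),("tip",F+A*33)): print(nm,((px(P)-[u-40,v-60])*10/2).round(0) )
    o.append(cv2.resize(d["img"][v-60:v+60,u-40:u+40],(400,600),interpolation=cv2.INTER_CUBIC))
cv2.imwrite("pics/fit.png",np.hstack(o)[:,:,::-1])
E
```

```text
[508.09700193  68.26818428 193.78046593]
(array([-0.024, -0.003,  0.166]), array([-0.   , -0.003,  0.   ]))
[ 0.44889433 -0.22388088 -0.86508452]
top 336 203
mouth exp [193. 317.]
collar exp [178. 343.]
shoulder [214. 284.]
tip [202. 305.]
scene 321 208
mouth exp [205. 258.]
collar exp [206. 194.]
shoulder [200. 349.]
tip [201. 295.]
```

View pics/fit.png

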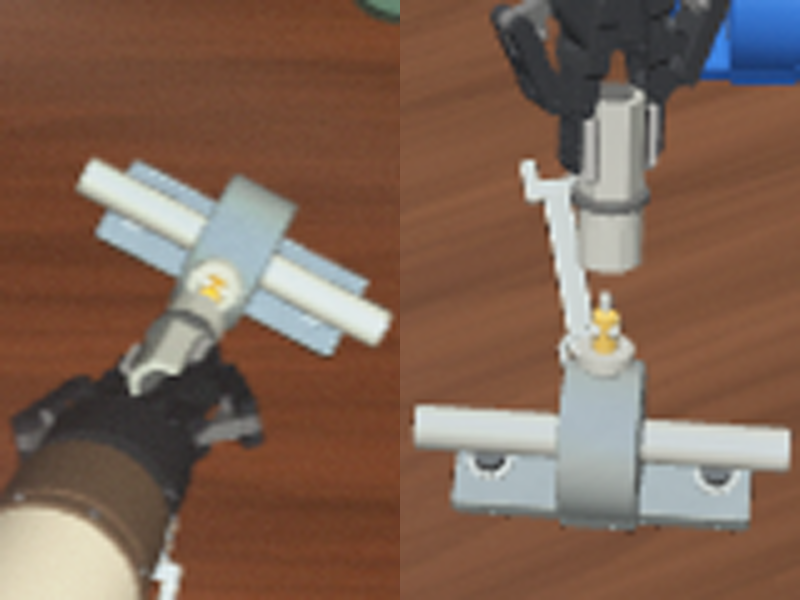

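In the scene half, the coupler hangs nearly in line above the fitting: barrel mouth about (610,262), pin tip (604,296), shoulder (600,350). I'll quantify the lateral offset with depth-point cylinder fits on the barrel and the stem.

```bash
cat > fit.py <<'E'
from h import *
from scipy.optimize import least_squares
from scipy.spatial import cKDTree
yb=np.cross([0,0,1],[.893,-.449,0]); yb/=np.linalg.norm(yb); b=np.cross(yb,A)   # lateral axes (b lies in the lean plane)
def cyl(P,o,r,h0,h1,name):
    q=(P.reshape(-1,3)-o); h=q@A; x=np.stack([q@b,q@yb],1)
    m=(h>h0)&(h<h1)&(np.hypot(*x.T)<r+5); x=x[m]
    s=least_squares(lambda c:np.hypot(*(x-c).T)-r,[0,0],loss="soft_l1")
    print(name,"n",m.sum(),"offset b,y",s.x.round(2),"rms",np.sqrt(np.mean(s.fun**2)).round(2),"y mid",((x[:,1].max()+x[:,1].min())/2).round(2))
def go(tags,st):
    C=Ro.from_quat(st["ee_rot"]); M=st["position"]+C.apply([0,0,50.5]); print("b in tool",C.inv().apply(b).round(3),"y in tool",C.inv().apply(yb).round(3),"mouth-F b,y,h",((M-F)@np.stack([b,yb,A],1)).round(2))
    for n,i in tags:
        P=pts(load(n+i))
        if i!="0":
            cyl(P,M,17.5,4,32,n+i+" barrel")
            q=P.reshape(-1,3)-M; h=q@A; k=np.hypot(q@b,q@yb)<15; print("  lowest h in barrel",np.percentile(h[k&(h>-8)&(h<30)],[1,3]).round(1))
        cyl(P,F,7,3,9,n+i+" stem low"); cyl(P,F,16,-3.5,-.5,n+i+" shoulder")
        q=P.reshape(-1,3)-F; h=q@A; k=(np.hypot(q@b,q@yb)<14)&(abs(h)<2); print("  shoulder face h",np.median(h[k]).round(2),k.sum())
E
python3 - <<'E'
from fit import *; from bench import read_state
go([("scene","0"),("top","0"),("scene","1"),("top","1")],read_state())
E
```

```text
b in tool [0.81  0.586 0.003] y in tool [ 0.586 -0.81   0.003] mouth-F b,y,h [ 1.75  2.34 57.12]
scene0 stem low n 14 offset b,y [-1.15  1.87] rms 2.32 y mid 1.06
scene0 shoulder n 8 offset b,y [-1.43  1.22] rms 1.62 y mid 2.48
  shoulder face h 0.9 23
top0 stem low n 6 offset b,y [2.67 3.  ] rms 3.82 y mid -0.36
top0 shoulder n 15 offset b,y [-4.24  3.27] rms 4.22 y mid 1.83
  shoulder face h -0.16 27
scene1 barrel n 121 offset b,y [-1.22 -0.18] rms 1.91 y mid -0.23
  lowest h in barrel [-1.3 -0.5]
scene1 stem low n 13 offset b,y [-0.03  1.  ] rms 2.14 y mid 1.42
scene1 shoulder n 12 offset b,y [-0.88  0.92] rms 2.68 y mid 0.76
  shoulder face h 0.85 20
top1 barrel n 42 offset b,y [-0.03 -0.46] rms 0.73 y mid -0.13Traceback (most recent call last):
  File "<stdin>", line 2, in <module>
  File "fit.py", line 16, in go
    q=P.reshape(-1,3)-M; h=q@A; k=np.hypot(q@b,q@yb)<15; print("  lowest h in barrel",np.percentile(h[k&(h>-8)&(h<30)],[1,3]).round(1))
                                                                                      ~~~~~~~~~~~~~^^^^^^^^^^^^^^^^^^^^^^^^^^
    return _quantile_unchecked(
        a, q, axis, out, overwrite_input, method, keepdims, weights)
    return _ureduce(a,
                    func=_quantile_ureduce_func,
    ...<5 lines>...
                    overwrite_input=overwrite_input,
                    method=method)
    r = func(a, **kwargs)
    result = _quantile(arr,
                       quantiles=q,
    ...<2 lines>...
                       out=out,
                       weights=wgt)
    slices_having_nans = np.isnan(arr[-1, ...])
                                  ~~~^^^^^^^^^
IndexError: index -1 is out of bounds for axis 0 with size 0
```

The barrel sits about +1.1 mm along y_b and +1.5 mm along b relative to the fitting. That means a shift of about −1.9 mm along tool x. I'll apply it and come down to just above the pin, then a bit further while watching the force.

Call:
{"api": "jog_arm", "payload": {"plan": [[25,[-0.019,0,0.1],[0,-0.003,0]],[25,[-0.019,0,0.19],[0,-0.003,0]],[25,[-0.019,0,0.19],[0,-0.003,0]],[25,[-0.019,0,0.19],[0,-0.003,0]]]}}

```text
clock: 6.65
position: [514.0, 64.4, 176.5]
ee_rot: [0.963, 0.078, 0.221, 0.134]
contact_force: [0.7, 0.2, -2.4]
gripper_width: 29.4
grasp_force: 60.3
```

```bash
python3 - <<'E'
from fit import *; from bench import *
st=read_state(); print(st["position"],st["contact_force"].round(2))
o=[]
for n in("scene","top"):
    d=get_image(n); np.savez(n+"2.npz",**d)
    u,v=(321,208) if n=="scene" else (336,203)
    o.append(cv2.resize(d["img"][v-30:v+30,u-20:u+20],(400,600),interpolation=cv2.INTER_CUBIC))
cv2.imwrite("pics/fit2.png",np.hstack(o)[:,:,::-1])
go([("scene","2")],st)
E
```

```text
[513.99419743  64.42444326 176.45847987] [ 0.73  0.2  -2.44]
b in tool [ 0.81   0.587 -0.   ] y in tool [ 0.587 -0.81   0.   ] mouth-F b,y,h [-0.55  0.39 38.08]
scene2 barrel n 117 offset b,y [-1.22  0.33] rms 1.76 y mid 1.5
  lowest h in barrel [-7.  -6.9]
scene2 stem low n 13 offset b,y [-1.53  0.93] rms 1.4 y mid 0.1
scene2 shoulder n 14 offset b,y [-2.93  2.64] rms 2.35 y mid 1.73
  shoulder face h 0.99 22
```

View pics/fit2.png

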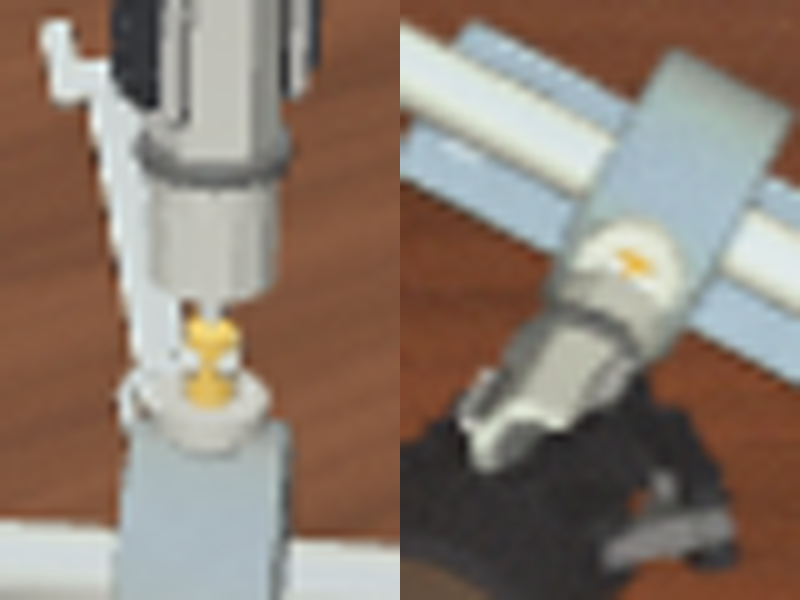

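The coupler is now aligned with the fitting to within about 0.5 mm: barrel centre x about 211, stem x about 211. I'll descend slowly over the stem.

Call:
{"api": "jog_arm", "payload": {"plan": [[25,[0,0,0.06],[0,0,0]],[25,[0,0,0.12],[0,0,0]],[25,[0,0,0.15],[0,0,0]],[25,[0,0,0.18],[0,0,0]],[25,[0,0,0.18],[0,0,0]]]}}

```text
clock: 7.38
position: [521.7, 59.5, 160.3]
ee_rot: [0.963, 0.077, 0.221, 0.134]
contact_force: [0.7, -0.1, -1.4]
gripper_width: 29.2
grasp_force: 60.3
```

```bash
cat > chk.py <<'E'
from fit import *; from bench import *
st=read_state(); C=Ro.from_quat(st["ee_rot"]); M=st["position"]+C.apply([0,0,50.5])
print("mouth-F b,y,h",((M-F)@np.stack([b,yb,A],1)).round(2),"force tool",C.inv().apply(st["contact_force"]).round(2),"torque",C.inv().apply(st["wrist_torque"]).round(2),"axis err deg",np.degrees(C.inv().apply(-A)[:2]).round(2),st["gripper_width"].round(2))
E
python3 chk.py
```

```text
Traceback (most recent call last):
  File "chk.py", line 3, in <module>
    print("mouth-F b,y,h",((M-F)@np.stack([b,yb,A],1)).round(2),"force tool",C.inv().apply(st["contact_force"]).round(2),"torque",C.inv().apply(st["wrist_torque"]).round(2),"axis err deg",np.degrees(C.inv().apply(-A)[:2]).round(2),st["gripper_width"].round(2))
                                                                                                                                                                                                                                       ^^^^^^^^^^^^^^^^^^^^^^^^^
AttributeError: 'float' object has no attribute 'round'
```

```bash
sed -i 's/st\["gripper_width"\].round(2)/st["gripper_width"]/' chk.py; python3 chk.py
```

```text
mouth-F b,y,h [-0.75 -0.61 19.51] force tool [ 0.05 -0.27  1.56] torque [ 0.86 -0.97 -0.03] axis err deg [ 0.06 -0.01] 29.176622216747074
```

Call:
{"api": "jog_arm", "payload": {"plan": [[25,[0,0,0.02],[0,0,0]],[25,[0,0,0.04],[0,0,0]],[25,[0,0,0.04],[0,0,0]]]}}

```text
clock: 7.75
position: [524.0, 59.3, 157.5]
ee_rot: [0.963, 0.078, 0.221, 0.134]
contact_force: [-0.5, 1.9, 0.6]
gripper_width: 29.4
grasp_force: 60.8
```

```bash
python3 chk.py
```

```text
mouth-F b,y,h [-0.26  0.41 16.03] force tool [ 0.2  -1.68 -1.17] torque [ 1.19 -0.7   0.03] axis err deg [-0.05  0.07] 29.382015447807866
```

Call:
{"api": "jog_arm", "payload": {"plan": [[25,[0,0,0.02],[0,0,0]],[25,[0,0,0.04],[0,0,0]],[25,[0,0,0.06],[0,0,0]],[25,[0,0,0.08],[0,0,0]],[25,[0,0,0.08],[0,0,0]]]}}

```text
clock: 8.38
position: [527.1, 56.7, 149.5]
ee_rot: [0.963, 0.077, 0.22, 0.135]
contact_force: [2.4, 1.8, -2.1]
gripper_width: 29.3
grasp_force: 60.6
```

```bash
python3 chk.py
```

```text
mouth-F b,y,h [-0.92 -0.73  7.15] force tool [ 1.62 -2.17  2.5 ] torque [ 1.3  -0.37  0.03] axis err deg [ 0.1  -0.01] 29.307888834924793
```

The snap has passed; the force now draws the coupler on. I'll press on down to the shoulder.

Call:
{"api": "jog_arm", "payload": {"plan": [[25,[0,0,0.02],[0,0,0]],[25,[0,0,0.04],[0,0,0]],[25,[0,0,0.06],[0,0,0]],[25,[0,0,0.06],[0,0,0]],[25,[0,0,0.06],[0,0,0]]]}}

```text
clock: 9.0
position: [529.6, 55.5, 145.0]
ee_rot: [0.963, 0.078, 0.221, 0.134]
contact_force: [-4.3, 2.3, 4.4]
gripper_width: 29.3
grasp_force: 61.4
```

```bash
python3 chk.py
```

```text
mouth-F b,y,h [-0.76 -0.63  1.87] force tool [-1.54 -1.31 -6.19] torque [ 1.25 -1.15  0.  ] axis err deg [ 0.02 -0.01] 29.348239019056354
```

Call:
{"api": "jog_arm", "payload": {"plan": [[25,[0,0,0.01],[0,0,0]],[25,[0,0,0.02],[0,0,0]],[25,[0,0,0.02],[0,0,0]],[25,[0,0,0.02],[0,0,0]]]}}

```text
clock: 9.5
position: [530.2, 55.2, 143.9]
ee_rot: [0.963, 0.078, 0.221, 0.134]
contact_force: [-9.5, 4.5, 11.1]
gripper_width: 29.0
grasp_force: 62.4
```

```bash
python3 chk.py
```

```text
mouth-F b,y,h [-0.64 -0.53  0.55] force tool [ -3.    -1.86 -14.82] torque [ 1.19 -1.94  0.02] axis err deg [-0.05 -0.  ] 28.96568011316053
```

Call:
{"api": "jog_arm", "payload": {"plan": [[25,[0,0,0.01],[0,0,0]],[25,[0,0,0.02],[0,0,0]],[25,[0,0,0.02],[0,0,0]],[25,[0,0,0.02],[0,0,0]]]}}

```text
clock: 10.0
position: [530.7, 55.3, 143.9]
ee_rot: [0.962, 0.079, 0.223, 0.134]
contact_force: [-23.8, 7.8, 26.3]
gripper_width: 29.3
grasp_force: 65.1
```

```bash
python3 chk.py
```

```text
mouth-F b,y,h [-0.23 -0.13  0.37] force tool [ -8.76  -1.87 -35.21] torque [ 1.15 -3.74 -0.01] axis err deg [-0.24  0.03] 29.31029768942888
```

The axial force is rising stiffly, so the mouth is on the shoulder. I'll relieve the sideways load (tool x −9 N) with a small −x shift and ease the push slightly.

Call:
{"api": "jog_arm", "payload": {"plan": [[25,[-0.005,0,-0.003],[0,0,0]],[25,[-0.01,0,-0.005],[0,0,0]],[25,[-0.01,0,-0.005],[0,0,0]],[25,[-0.01,0,-0.005],[0,0,0]],[25,[-0.01,0,-0.005],[0,0,0]]]}}

```text
clock: 10.62
position: [530.5, 55.4, 143.8]
ee_rot: [0.962, 0.078, 0.223, 0.134]
contact_force: [-16.4, 6.1, 19.5]
gripper_width: 29.1
grasp_force: 63.6
```

```bash
python3 chk.py; python3 - <<'E'
from fit import *; from bench import *
o=[]
for n in("scene","top"):
    d=get_image(n); np.savez(n+"3.npz",**d)
    u,v=(321,208) if n=="scene" else (336,203)
    o.append(cv2.resize(d["img"][v-30:v+30,u-20:u+20],(400,600),interpolation=cv2.INTER_CUBIC))
cv2.imwrite("pics/home.png",np.hstack(o)[:,:,::-1])
E
```

```text
mouth-F b,y,h [-0.37 -0.17  0.4 ] force tool [ -5.32  -1.54 -25.62] torque [ 1.1  -2.48  0.02] axis err deg [-0.25  0.02] 29.124216345710895
```

View pics/home.png

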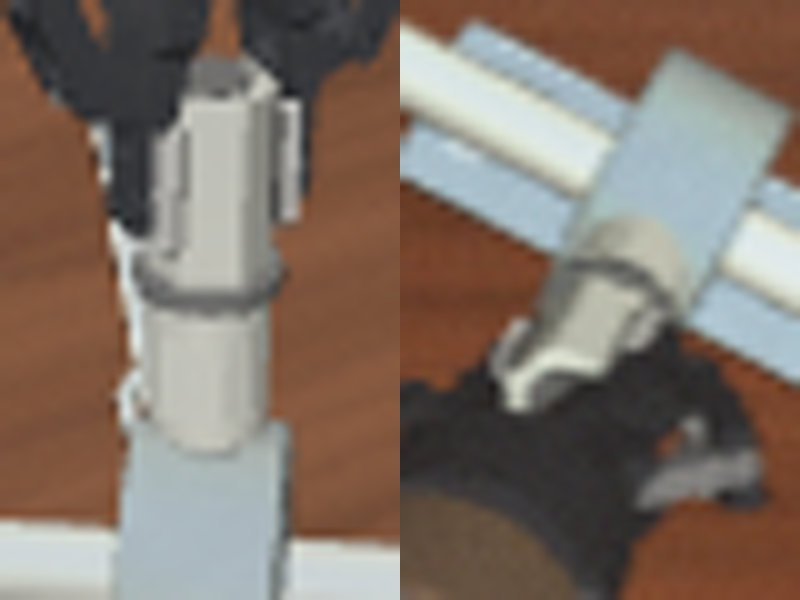

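The barrel now covers the shoulder disc. Its lower edge, about (205,450) in the crop, is where the shoulder's edge was, and it stands upright along the leaning axis. The axial hold is about 26 N, above the 11 N spring, with the axis within 0.3°. Handing in.

```bash
python3 -c "
from bench import *
print(job_done())"
```

```text
the job is handed in; nothing more can be done
None
```

The coupler is snapped over the fitting and its mouth is home on the shoulder. The arm is still gripping it and holding it pressed along the leaning axis with about 26 N. The job was handed in at about 10.7 s; `job_done()` returned no verdict.

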